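# Nest a vacuum-hose reducer loosely in its big mate

## Task

Put the orange hose reducer away: nest it, narrow end down, in the big grey reducer that stands mouth-up in the wooden stand. Lower it in, do not drop it from above, and let go as soon as it sits loosely in the taper, upright. Do not press it down or the two will jam: the grey one is sprung, and sinks well into its stand if it is pressed. Leave the blue reducer where it is: it is too fat for the grey one.

Things in the scene. Friction and masses are not known exactly. Their poses are not given: they have to be found in the camera images.
- orange_reducer: Loose orange plastic hose reducer, 108 mm tall, about 120 g, upright on its narrow end. From the bottom: spigot 30 mm across, 14 mm tall; taper, 20 degrees to the axis, 30 to 52 mm across (14 to 44 mm up); straight round cuff 52 mm across up to the open top, wall 4 mm, thin black rings: grip across the cuff from above. Origin on its axis at the underside, z up.
- blue_reducer: Loose blue plastic reducer of the same shape but larger (cuff 64 mm, 112 mm tall), standing on its narrow end; a bystander, too wide for the grey one. Origin on its axis at the underside, z up.
- mouth (a point): Centre of the grey reducer's mouth in the plane of its rim, 108 mm above the bench; it moves with the grey one. 70 mm across outside, 62 inside; the bore goes straight down 7 mm, tapers at the same 20 degrees to a throat 34 mm across 45 mm below the rim, then stays open. Set loosely home, the orange one's underside is about 63.5 mm below this point, its cuff about 44 mm proud.
- grey_reducer (a joint): How far the grey reducer is pushed down into its stand, m. 0 at rest, to 0.013. It stands on a spring: stays at 0 up to about 4.5 N, then 2 N per mm. The orange one's own weight does not sink it. Stand: fixed, plywood foot 120 x 120 x 16 mm, with a light wooden block 70 x 70 mm up to 46 mm above the bench, centred below the mouth.
Mind the look-alikes: they are no part of the job. Several things have the shape of the orange_reducer; the one meant has the colours described above.

How it is judged:
By the outcome, as a careful person would: the job done as asked, in the order asked, and still so for the second after the job is handed in, with the robot touching nothing.
It also fails if it takes over 35 s, if anything falls off the work surface, if the arm or the gripper's body presses on something with over 40 N, if the wrist force passes 120 N, or if a joint passes its speed limit or range.

## Robot

A 7-joint arm with a two-finger parallel gripper is mounted at the origin on a cart in front of the work surface, level with it; the furniture and walls round the work are solid. World frame = base frame: x ahead of the robot, y to its left, z up, the work surface at z = 0. Lengths are in m, angles in rad, forces in N, time in s.
With the tool pointing down it reaches from about 0.35 to 0.775 m from the base axis. Payload 3.1 kg.
Tool frame: the origin (TCP) lies midway between the tips of the shut fingers; the grasp point (between the pads) lies 19 mm behind it; z points along the fingers, y is the line along which they close (so a half turn about z gives the same grasp; the last joint's range is limited). The gripper opens to 85 mm and grips with 20 to 120 N. Pads are 22 mm wide; open, the fingers measure 114 mm over their backs; the gripper's body (76 mm by 85 mm) begins 54 mm behind the grasp point. The pads swing forward as they close: fully open they stand 13 mm farther back than shut.
Start: joints at [-1.366, 0.311, 0.014, 1.512, -0.004, 1.319, -0.027], TCP at [0.134, 0.533, 0.231] pointing down, gripper open.
Joint ranges: [-2.7, 2.7], [-0.3, 1.91], [-1.27, 1.3], [0.12, 2.57], [-1.44, 4.58], [0.2, 2.03], [-3.05, 3.05]. Speed limits (rad/s): [2.79, 2.79, 3.14, 3.14, 3.14, 3.14, 3.14].

## Interface

Orientations are given as a unit quaternion [x, y, z, w].
In Python, from cell import env, optics gives the robot as it stands.
- The arm moves only by the shell command python3 -m creep 'ROWS' [FORCE]. ROWS is JSON, one flat list of numbers, 5 for each row, row after row: the opening, from 0 (shut) to 1 (fully open), then the shift along the world's x, y, z in m, then the turn about the world's z in rad. In form: [claw, dx, dy, dz, spin, claw, dx, dy, dz, spin, ...]. A call has 1 to 20 rows; each row is the pose to reach, as a shift and turn from the pose commanded when the call began; what a row does not reach only later rows make up. A row lasts 1/12 s, in which the tool goes at most 41.7 mm and 7.16 degrees, less where a joint would pass 70% of its speed; a pose out of reach is approached as far as the arm can. A call with a gripper value outside its range is refused whole. The fingers move at their own pace and stop on an object; FORCE is the grip in N (left out, the last holds). Time passes only in rows, so rows that repeat a pose let the fingers close. It gives the time, the measured TCP pose, the force, the opening and the grip force at its end, in the units of the state.
- env.sense(): the state, without advancing time (a new reading comes with each control period).
- optics.get_image(name): name is "scene" or "top"; returns the picture (480x640x3 uint8, red, green, blue); there is no depth.
- optics.camera_model(name): a dict with "K" (3x3 intrinsics, pixels), "T" (4x4, takes a point from camera to world coordinates). Camera axes: x right, y down, z forward; pixel columns grow to the right and rows downward; lengths in m; the calibration is good to about 2 mm. A picture is of the moment at which its call begins. camera_model takes no time and is no camera call.
- env.job_done(): hands the job in; it is judged then, once.
The state is a dict: "t": time; "qpos": joint angles; "joint_velocities": joint speeds; "effort": joint torques, N m; "tcp_pos": TCP position; "eef_rot": TCP orientation; "force": force on the tool from outside, world axes, zero at the start; "ft_torque": the same for the moment, N m; "finger_gap": opening from 0.0 (shut) to 1.0 (fully open); "finger_force": force on a finger pad.
Only numpy, scipy, OpenCV 4.12 (cv2) and the standard library are available. Lean on these libraries where they do the work, as an engineer would, in place of code of your own. Each camera call takes 0.05 s, during which the arm holds its last target. There are 200 camera calls.

## Working session

There is one attempt and no reset: what is moved stays moved. The work goes in short steps, Python scripts to look and compute and a shell command to move; the robot and the scene stay as the last step left them, time stands still between calls to the robot, and variables do not carry over. Pictures are saved under pics/ and viewed, at most 11 in all, crops included, and the job is handed in when it is done.

```bash
mkdir -p pics
python3 - <<'E'
from cell import env, optics
import cv2,numpy as np
for n in("scene","top"):
    im=optics.get_image(n); cv2.imwrite(f"pics/{n}0.png",im[:,:,::-1]); m=optics.camera_model(n); print(n,np.round(m["K"],1).tolist(),np.round(m["T"],3).tolist())
s=env.sense();print(s["t"],s["tcp_pos"],s["eef_rot"],s["finger_gap"],s["force"])
E
```

```text
scene [[578.8, 0.0, 328.4], [0.0, 578.8, 234.1], [0.0, 0.0, 1.0]] [[0.789, -0.416, 0.453, -0.047], [-0.615, -0.525, 0.589, -0.646], [-0.007, -0.743, -0.669, 0.948], [0.0, 0.0, 0.0, 1.0]]
top [[511.4, 0.0, 316.8], [0.0, 511.4, 243.3], [0.0, 0.0, 1.0]] [[0.02, -0.984, 0.175, 0.393], [-1.0, -0.022, -0.011, 0.141], [0.015, -0.175, -0.984, 0.993], [0.0, 0.0, 0.0, 1.0]]
0.1 [0.13419119 0.53269534 0.23030305] [ 1.23037914e-01  9.92401371e-01 -1.08794104e-03 -8.20570418e-05] 1.00228409325374 [ 0.47951631 -0.92136357 -0.75835624]
```

View pics/scene0.png

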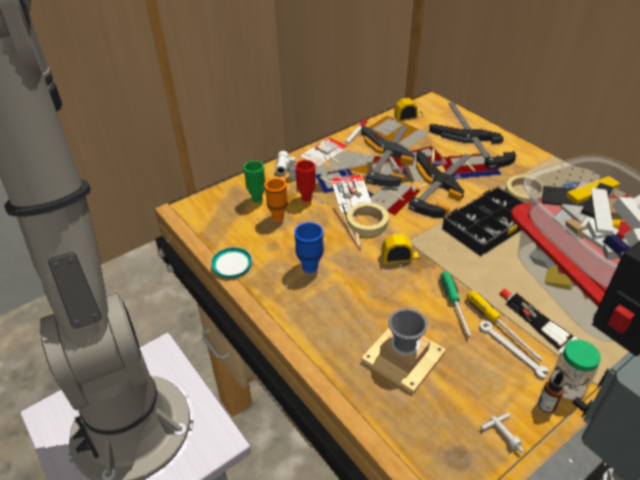

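View pics/top0.png

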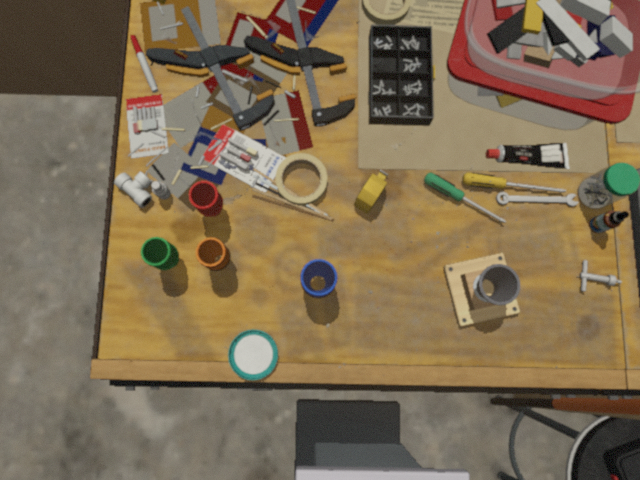

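Candidates, as top-view / scene-view pixels: orange (213,253) / (276,200), green (160,252) / (254,181), red (206,197) / (306,181) and the fat blue (319,279) / (309,248). Only the one at (213,253) is orange. The grey mouth is at (497,285) / (408,325). Next I'll measure these and confirm the orange one in a crop.

```bash
cat > h.py <<'E'
from cell import env, optics
import cv2,numpy as np
def ray(n,p):
    m=optics.camera_model(n);T=np.array(m["T"]);d=T[:3,:3]@np.linalg.inv(m["K"])@[p[0],p[1],1.];return T[:3,3],d
def onz(n,p,z):
    o,d=ray(n,p);return o+d*(z-o[2])/d[2]
def proj(n,P):
    m=optics.camera_model(n);T=np.array(m["T"]);c=np.array(m["K"])@(T[:3,:3].T@(np.array(P)-T[:3,3]));return c[:2]/c[2]
def tri(p,q):
    o,d=ray("top",p);a,b=ray("scene",q);s=np.linalg.lstsq(np.c_[d,-b],a-o,rcond=None)[0];u,v=o+d*s[0],a+b*s[1];return (u+v)/2,np.linalg.norm(u-v)
E
python3 - <<'E'
from h import *
for n in("top","scene"):
    im=cv2.imread(f"pics/{n}0.png");h=cv2.cvtColor(im,cv2.COLOR_BGR2HSV)
    boxes={"top":dict(orange=(190,230,240,275),green=(135,230,185,275),red=(185,172,228,222),blue=(298,255,342,302)),
      "scene":dict(orange=(262,174,290,226),green=(240,156,268,204),red=(294,156,318,204),blue=(290,218,328,275))}[n]
    hue=dict(orange=(7,14,190),green=(50,90,100),red=(172,186,120),blue=(105,125,120))
    for k,(x0,y0,x1,y1) in boxes.items():
        c=h[y0:y1,x0:x1].astype(int);lo,hi,s=hue[k];H=c[...,0].copy();
        if k=="red":H[H<6]+=180
        m=((H>=lo)&(H<=hi)&(c[...,1]>s)).astype(np.uint8)
        cs=max(cv2.findContours(m,0,1)[0],key=cv2.contourArea)+[x0,y0]
        print(n,k,cv2.boundingRect(cs),[round(v,1) for v in cv2.minEnclosingCircle(cs)[0]],round(cv2.minEnclosingCircle(cs)[1],1))
a=cv2.resize(cv2.imread("pics/top0.png")[170:310,120:350],None,fx=3,fy=3,interpolation=2)[:, :390]
b=cv2.resize(cv2.imread("pics/top0.png")[245:335,435:535],None,fx=4,fy=4,interpolation=2)
c=cv2.resize(cv2.imread("pics/scene0.png")[140:240,230:330],None,fx=4,fy=4,interpolation=2)[:,:400]
o=np.zeros((420,800,3),np.uint8);o[:400,:400]=c;o[:360,400:]=b;cv2.imwrite("pics/crop.png",o)
E
```

```text
top orange (198, 240, 13, 21) [206.8, 249.9] 10.2
top green (141, 237, 37, 33) [159.2, 253.6] 18.9
top red (189, 180, 33, 36) [206.0, 198.2] 19.0
top blue (301, 260, 36, 36) [318.5, 277.5] 18.2
scene orange (267, 188, 20, 34) [277.3, 203.9] 17.3
scene green (243, 161, 21, 41) [254.0, 181.0] 20.6
scene red (295, 160, 21, 41) [306.0, 180.0] 20.1
scene blue (295, 223, 28, 50) [309.0, 247.3] 24.7
```

View pics/crop.png

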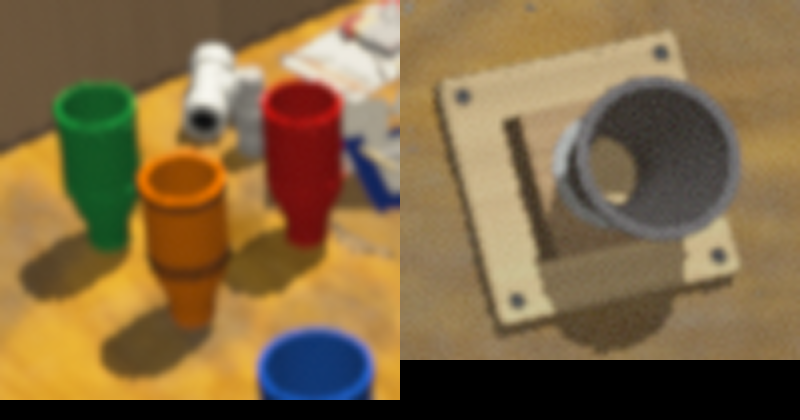

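The crop confirms the target. The thing at scene (276,200) is orange with dark rings and has plain green and red look-alikes on either side. The grey mouth rim is centred near top (499.5,284). I'll enlarge the orange rim (top) and grey rim (scene) to measure them more precisely.

Run:
```python
from h import *
t=cv2.imread("pics/top0.png");s=cv2.imread("pics/scene0.png")
a=cv2.resize(t[225:285,185:245],None,fx=6.5,fy=6.5,interpolation=2)
b=cv2.resize(s[300:360,378:438],None,fx=6.5,fy=6.5,interpolation=2)
cv2.imwrite("pics/crop2.png",np.hstack([a,b]))
```

```text
(no output)
```

View pics/crop2.png

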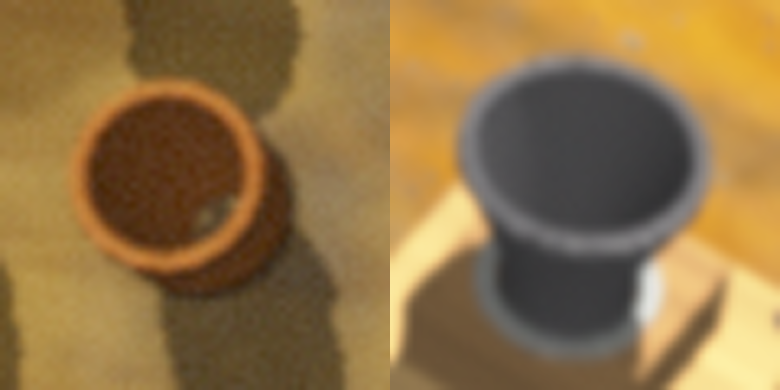

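The orange rim is centred at top (210.6,251.6), and the grey rim at scene (407.6,323.3).

Run:
```python
from h import *
r=np.round
tcp=env.sense()["tcp_pos"]
for k,p,q in(("orange",(210.65,251.6),(275.2,184.5)),("grey",(499.4,284),(407.6,323.3))):
    T,e=tri(p,q);print(k,r(onz("top",p,.108),4),r(onz("scene",q,.108),4),r(T,4),r(e,4))
    print(" from tcp",r(T-tcp,4))
for k,p,z in(("green",(157.5,251.5),.108),("red",(205,196.5),.108),("blue",(318.5,277),.112)):print(k,r(onz("top",p,z),3))
```

```text
orange [0.5313 0.3166 0.108 ] [0.5305 0.312  0.108 ] [0.5326 0.317  0.1039] 0.0016
 from tcp [ 0.3984 -0.2157 -0.1264]
grey [ 0.4855 -0.1881  0.108 ] [ 0.4846 -0.1926  0.108 ] [ 0.4866 -0.1901  0.1038] 0.0014
 from tcp [ 0.3524 -0.7228 -0.1265]
green [0.529 0.409 0.108]
red [0.63  0.332 0.108]
blue [0.49  0.127 0.112]
```

```bash
python3 -m creep '[1,0.02,-0.011,0,-0.05, 1,0.05,-0.028,0,-0.1, 1,0.08,-0.044,0,-0.15, 1,0.11,-0.06,0,-0.2, 1,0.14,-0.077,0,-0.25, 1,0.17,-0.094,0,-0.3, 1,0.2,-0.11,0,-0.35, 1,0.23,-0.127,0,-0.4, 1,0.26,-0.143,0,-0.436, 1,0.29,-0.16,0,-0.436, 1,0.32,-0.176,0,-0.436, 1,0.35,-0.193,0,-0.436, 1,0.375,-0.206,0,-0.436, 1,0.39,-0.214,0,-0.436, 1,0.397,-0.218,0,-0.436, 1,0.397,-0.218,0,-0.436, 1,0.397,-0.218,0,-0.436]' 25
python3 - <<'E'
from h import *
cv2.imwrite("pics/top1.png",optics.get_image("top")[150:350,100:400,::-1].repeat(2,0).repeat(2,1))
s=env.sense();print(s["t"],s["tcp_pos"],s["eef_rot"],s["force"])
E
```

```text
t: 1.52
tcp_pos: [0.5303, 0.3161, 0.2308]
eef_rot: [0.334, 0.942, -0.0, -0.001]
force: [-0.2, 0.4, -0.8]
finger_gap: 0.995
finger_force: 0.0
1.5667 [0.52962175 0.31703125 0.23095719] [ 3.33607970e-01  9.42711218e-01  1.49261748e-04 -1.12219080e-03] [ 0.1903483  -0.07422583 -0.08366167]
```

View pics/top1.png

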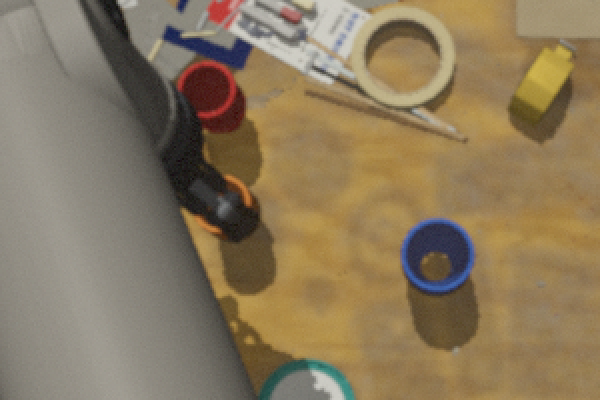

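The arm hides most of the top view. The open fingers stand over the orange rim (crop 225,205). Going down to about z=0.066 and closing.

```bash
python3 -m creep '[1,0,0,-0.02,0, 1,0,0,-0.045,0, 1,0,0,-0.07,0, 1,0,0,-0.09,0, 1,0,0,-0.11,0, 1,0,0,-0.125,0, 1,0,0,-0.14,0, 1,0,0,-0.15,0, 1,0,0,-0.158,0, 1,0,0,-0.164,0, 1,0,0,-0.164,0]' 25
python3 - <<'E'
from h import *
cv2.imwrite("pics/sc2.png",cv2.resize(optics.get_image("scene")[110:260,180:380,::-1],None,fx=4,fy=4))
E
```

```text
t: 2.48
tcp_pos: [0.5302, 0.3157, 0.0663]
eef_rot: [0.334, 0.942, -0.001, -0.001]
force: [0.2, 0.6, -0.7]
finger_gap: 1.0
finger_force: 0.0
```

View pics/sc2.png

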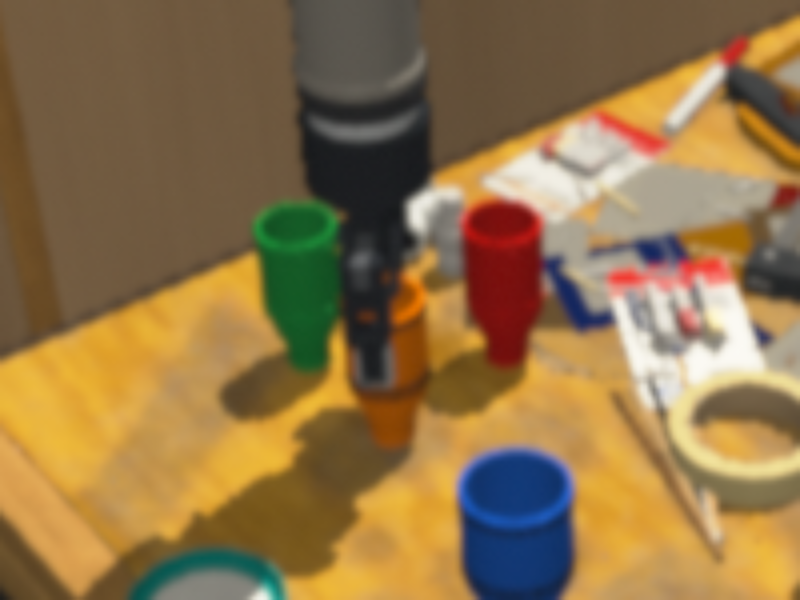

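The pads straddle the orange cuff at crop (390,340), clear of green and red. Closing and lifting.

```bash
python3 -m creep '[0.3,0,0,0,0, 0.3,0,0,0,0, 0.3,0,0,0,0, 0.3,0,0,0,0, 0.3,0,0,0,0, 0.3,0,0,0,0, 0.3,0,0,0,0, 0.3,0,0,0,0]' 25; python3 -m creep '[0.3,0,0,0.01,0, 0.3,0,0,0.03,0, 0.3,0,0,0.06,0, 0.3,0,0,0.09,0, 0.3,0,0,0.12,0, 0.3,0,0,0.14,0, 0.3,0,0,0.15,0, 0.3,0,0,0.15,0, 0.3,0,0,0.15,0]'
```

```text
t: 3.2
tcp_pos: [0.5322, 0.3158, 0.0684]
eef_rot: [0.335, 0.942, 0.001, 0.001]
force: [0.2, -0.3, 5.4]
finger_gap: 0.603
finger_force: 26.5
t: 3.95
tcp_pos: [0.5308, 0.315, 0.2163]
eef_rot: [0.335, 0.942, -0.001, -0.001]
force: [-1.3, -0.3, -1.9]
finger_gap: 0.601
finger_force: 26.5
```

```bash
python3 -m creep '[0.3,-0.002,-0.015,0,0, 0.3,-0.004,-0.04,0,0, 0.3,-0.007,-0.07,0,0, 0.3,-0.01,-0.105,0,0, 0.3,-0.013,-0.14,0,0, 0.3,-0.016,-0.175,0,0, 0.3,-0.019,-0.21,0,0, 0.3,-0.022,-0.245,0,0, 0.3,-0.026,-0.28,0,0, 0.3,-0.029,-0.315,0,0, 0.3,-0.032,-0.35,0,0, 0.3,-0.035,-0.385,0,0, 0.3,-0.038,-0.42,0,0, 0.3,-0.041,-0.45,0,0, 0.3,-0.043,-0.475,0,0, 0.3,-0.045,-0.495,0,0, 0.3,-0.046,-0.5046,0,0, 0.3,-0.046,-0.5046,0,0, 0.3,-0.046,-0.5046,0,0, 0.3,-0.046,-0.5046,0,0]'
python3 - <<'E'
from h import *
S=optics.get_image("scene")[:,:,::-1];T=optics.get_image("top")[:,:,::-1]
cv2.imwrite("pics/s3f.png",S);cv2.imwrite("pics/t3f.png",T)
cv2.imwrite("pics/c3.png",np.hstack([cv2.resize(S[220:380,350:450],None,fx=3.75,fy=3.75,interpolation=2),cv2.resize(T[220:360,440:547],None,fx=600/140,fy=600/140)[:,:425]])[:,:800])
s=env.sense();print(s["tcp_pos"],s["force"])
E
```

```text
t: 5.62
tcp_pos: [0.4855, -0.1866, 0.2163]
eef_rot: [0.333, 0.943, 0.001, -0.001]
force: [0.6, -0.3, -1.4]
finger_gap: 0.605
finger_force: 26.6
[ 0.48580606 -0.18688944  0.21685579] [ 0.54307428 -0.3773474  -1.40608417]
```

View pics/c3.png

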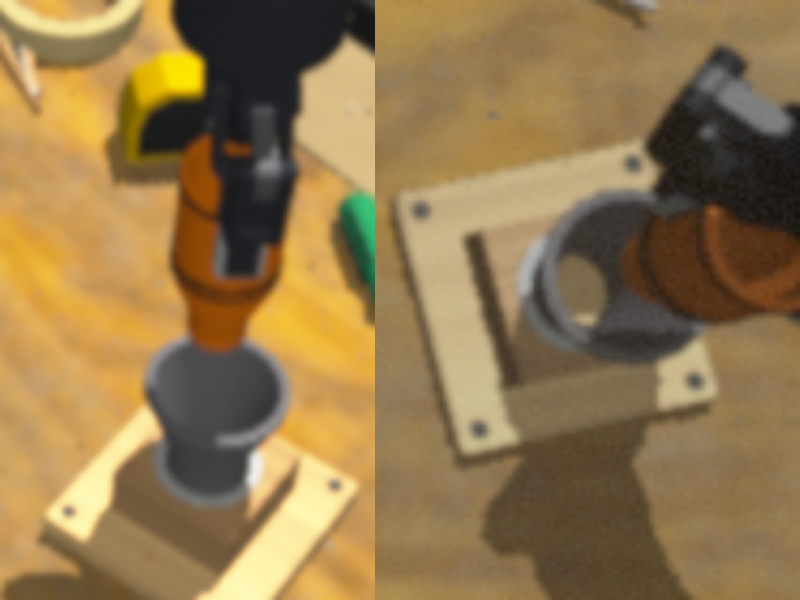

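The orange one hangs upright above the mouth. In the crop its spigot end is near scene (218,330) and top (661,268). Now measuring its offset from the mouth.

Run:
```python
from h import *
r=np.round
p,q=(506.3,282.1),(407.9,307.6)
T,e=tri(p,q);print("spigot",r(T,4),r(e,4),r(onz("top",p,.149),4),r(onz("scene",q,.149),4))
# predicted pixels of spigot/cuff silhouettes for axis at mouth estimate, per view
for n,c in(("top",(.4855,-.1881)),("scene",(.4846,-.1926))):
  a=np.linspace(0,2*np.pi,90)
  for h,R in((0,.015),(.014,.015),(.044,.026),(.108,.026)):
    P=np.array([proj(n,(c[0]+R*np.cos(t),c[1]+R*np.sin(t),.149+h)) for t in a]);print(n,h,r(P.min(0),1),r(P.max(0),1))
for n,f in(("top","t3f"),("scene","s3f")):
  h=cv2.cvtColor(cv2.imread(f"pics/{f}.png"),cv2.COLOR_BGR2HSV)
  x0,y0,x1,y1=(485,260,545,310) if n=="top" else (390,245,432,316)
  m=cv2.inRange(h,(4,170,50),(14,255,255));m2=np.zeros_like(m);m2[y0:y1,x0:x1]=m[y0:y1,x0:x1]
  print(n,cv2.boundingRect(m2))
  for y in ((266,272,278,284,290) if n=="top" else (262,270,278,286,292,298,302,306,310,312,314)):
    c=np.where(m2[y])[0];print(y,c.min() if len(c) else None,c.max() if len(c) else None)
```

```text
spigot [ 0.4858 -0.1864  0.1453] 0.0017 [ 0.4846 -0.1845  0.149 ] [ 0.4842 -0.1888  0.149 ]
top 0 [499.4 272.6] [517.4 290.6]
top 0.014 [502.6 271.6] [520.8 289.9]
top 0.044 [502.7 262.5] [535.5 295.3]
top 0.108 [519.1 256.4] [554.7 292. ]
scene 0 [401.2 302.5] [417.9 315.2]
scene 0.014 [401.8 297.3] [418.7 310.1]
scene 0.044 [396.8 281.4] [426.7 303.5]
scene 0.108 [399.5 255.6] [430.8 277.7]
top (498, 268, 47, 27)
266 None None
272 506 526
278 499 540
284 500 543
290 512 543
scene (396, 256, 29, 57)
262 401 406
270 399 408
278 398 407
286 396 423
292 397 423
298 400 419
302 401 415
306 401 414
310 402 413
312 405 411
314 None None
```

```bash
python3 -m creep '[0.3,0.001,-0.0035,0,0, 0.3,0.001,-0.0035,-0.01,0, 0.3,0.001,-0.0035,-0.025,0, 0.3,0.001,-0.0035,-0.04,0, 0.3,0.001,-0.0035,-0.055,0, 0.3,0.001,-0.0035,-0.068,0, 0.3,0.001,-0.0035,-0.078,0, 0.3,0.001,-0.0035,-0.085,0, 0.3,0.001,-0.0035,-0.088,0, 0.3,0.001,-0.0035,-0.09,0, 0.3,0.001,-0.0035,-0.09,0, 0.3,0.001,-0.0035,-0.09,0]'
python3 - <<'E'
from h import *
S=optics.get_image("scene")[:,:,::-1];T=optics.get_image("top")[:,:,::-1]
cv2.imwrite("pics/s4f.png",S);cv2.imwrite("pics/t4f.png",T)
cv2.imwrite("pics/c4.png",np.hstack([cv2.resize(S[240:380,355:460],None,fx=3.75,fy=3.75,interpolation=2),cv2.resize(T[230:350,450:556],None,fx=3.75,fy=3.75)[:450].copy() if 0 else cv2.resize(T[220:360,450:556],None,fx=3.75,fy=3.75,interpolation=2)]))
E
```

```text
t: 6.72
tcp_pos: [0.4868, -0.1929, 0.1279]
eef_rot: [0.335, 0.942, 0.0, 0.001]
force: [-0.3, -0.4, -1.2]
finger_gap: 0.604
finger_force: 26.6
```

View pics/c4.png

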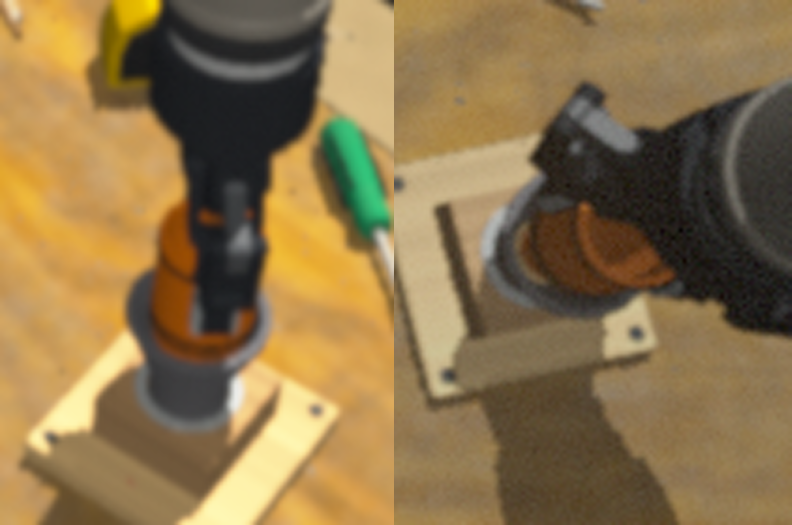

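The spigot is inside the mouth with no contact (force unchanged). I'll check the centring numerically from these frames.

Run:
```python
from h import *
r=np.round
for n,f,(x0,y0,x1,y1) in(("top","t4f",(470,255,530,300)),("scene","s4f",(390,285,432,340))):
  h=cv2.cvtColor(cv2.imread(f"pics/{f}.png"),cv2.COLOR_BGR2HSV)
  m=cv2.inRange(h,(3,150,40),(15,255,255));m2=np.zeros_like(m);m2[y0:y1,x0:x1]=m[y0:y1,x0:x1]
  print(n,[(y,np.where(m2[y])[0][[0,-1]].tolist()) for y in range(y0,y1,3) if m2[y].any()])
  c={"top":(.4855,-.1881),"scene":(.4846,-.1926)}[n];a=np.linspace(0,2*np.pi,90)
  for z,R in((.058,.015),(.072,.015),(.102,.026),(.166,.026),(.108,.035),(.108,.031)):
    P=np.array([proj(n,(c[0]+R*np.cos(t),c[1]+R*np.sin(t),z)) for t in a]);print(z,R,r(P.min(0),1),r(P.max(0),1))
```

```text
top [(276, [496, 503]), (279, [489, 510]), (282, [487, 515]), (285, [484, 518]), (288, [485, 520]), (291, [487, 523]), (294, [494, 524]), (297, [498, 507])]
0.058 0.015 [481.3 278.5] [497.6 294.8]
0.072 0.015 [483.9 277.7] [500.4 294.2]
0.102 0.026 [483.4 269.6] [512.9 299.2]
0.166 0.026 [496.5 264.7] [528.3 296.5]
0.108 0.035 [479.4 264.1] [519.4 304.2]
0.108 0.031 [481.7 266.3] [517.1 301.9]
scene [(294, [403, 405]), (297, [400, 412]), (300, [398, 424]), (303, [397, 405]), (306, [397, 407]), (309, [397, 407]), (312, [396, 406]), (315, [396, 406]), (318, [396, 405]), (321, [395, 405]), (324, [396, 422]), (327, [396, 421]), (330, [397, 419]), (333, [399, 416])]
0.058 0.015 [397.5 333.8] [413.3 346.5]
0.072 0.015 [398.  329.2] [414.  341.9]
0.102 0.026 [393.3 314.6] [421.5 336.6]
0.166 0.026 [395.7 291.6] [425.1 313.8]
0.108 0.035 [388.6 308.8] [426.7 338.5]
0.108 0.031 [390.8 310.5] [424.5 336.8]
```

The orange sits about 2 mm right in scene and 1 px up in top, so correct by (-0.002, +0.0015) and lower gently.

```bash
python3 -m creep '[0.3,-0.001,0.001,0,0, 0.3,-0.002,0.0015,-0.002,0, 0.3,-0.002,0.0015,-0.004,0, 0.3,-0.002,0.0015,-0.006,0, 0.3,-0.002,0.0015,-0.007,0, 0.3,-0.002,0.0015,-0.008,0, 0.3,-0.002,0.0015,-0.008,0, 0.3,-0.002,0.0015,-0.008,0]'
```

```text
t: 7.48
tcp_pos: [0.4843, -0.1912, 0.1192]
eef_rot: [0.335, 0.942, -0.0, -0.0]
force: [0.7, 0.8, -1.7]
finger_gap: 0.603
finger_force: 26.6
```

```bash
python3 -m creep '[0.3,0,0,-0.001,0, 0.3,0,0,-0.002,0, 0.3,0,0,-0.002,0, 0.3,0,0,-0.002,0]'
```

```text
t: 7.82
tcp_pos: [0.4847, -0.1912, 0.1174]
eef_rot: [0.335, 0.942, 0.0, 0.0]
force: [1.4, -0.3, -1.0]
finger_gap: 0.607
finger_force: 26.6
```

```bash
python3 -m creep '[0.3,0,0,-0.0005,0, 0.3,0,0,-0.001,0, 0.3,0,0,-0.0015,0, 0.3,0,0,-0.0015,0]'; python3 -c "
from h import *
print(env.sense()['force'],env.sense()['ft_torque'])"
```

```text
t: 8.15
tcp_pos: [0.485, -0.1911, 0.1161]
eef_rot: [0.335, 0.942, 0.0, 0.001]
force: [2.1, 1.0, 1.1]
finger_gap: 0.604
finger_force: 26.7
[2.14063245 0.99438989 1.12285292] [ 0.22887326 -0.35163796 -0.03795173]
```

```bash
python3 -m creep '[0.3,0,0,-0.0005,0, 0.3,0,0,-0.001,0, 0.3,0,0,-0.001,0, 0.3,0,0,-0.001,0]'
```

```text
t: 8.48
tcp_pos: [0.4853, -0.191, 0.1153]
eef_rot: [0.335, 0.942, 0.0, 0.001]
force: [2.0, 1.4, 2.4]
finger_gap: 0.605
finger_force: 26.8
```

One-sided contact: the wall pushes the tool toward +x,+y. Comply sideways with a tiny lift.

```bash
python3 -m creep '[0.3,0.0005,0.0003,0.001,0, 0.3,0.0012,0.0007,0.001,0, 0.3,0.0012,0.0007,0.0005,0, 0.3,0.0012,0.0007,0,0, 0.3,0.0012,0.0007,0,0]'
```

```text
t: 8.9
tcp_pos: [0.4855, -0.1908, 0.1148]
eef_rot: [0.335, 0.942, -0.0, 0.0]
force: [2.8, 1.0, 1.4]
finger_gap: 0.601
finger_force: 26.8
```

```bash
python3 -m creep '[0.3,0,0,-0.0005,0, 0.3,0,0,-0.001,0, 0.3,0,0,-0.001,0, 0.3,0,0,-0.001,0]'
```

```text
t: 9.23
tcp_pos: [0.4858, -0.1907, 0.114]
eef_rot: [0.335, 0.942, -0.0, 0.0]
force: [2.2, 0.9, 2.7]
finger_gap: 0.601
finger_force: 26.8
```

```bash
python3 -m creep '[0.3,0.0005,0.0003,0.001,0, 0.3,0.001,0.0005,0.001,0, 0.3,0.0018,0.0008,0.001,0, 0.3,0.0018,0.0008,0.0005,0, 0.3,0.0018,0.0008,0,0, 0.3,0.0018,0.0008,0,0]'
```

```text
t: 9.73
tcp_pos: [0.4865, -0.1903, 0.1136]
eef_rot: [0.335, 0.942, -0.0, -0.001]
force: [-0.0, -1.7, 0.3]
finger_gap: 0.603
finger_force: 26.7
```

```bash
python3 -m creep '[0.3,0,-0.0005,0,0, 0.3,0,-0.0005,-0.0005,0, 0.3,0,-0.0005,-0.001,0, 0.3,0,-0.0005,-0.001,0, 0.3,0,-0.0005,-0.001,0]';  python3 - <<'E'
from h import *
S=optics.get_image("scene")[:,:,::-1];T=optics.get_image("top")[:,:,::-1]
cv2.imwrite("pics/s5f.png",S)
cv2.imwrite("pics/c5.png",np.hstack([cv2.resize(S[240:380,355:460],None,fx=3.75,fy=3.75,interpolation=2),cv2.resize(T[220:360,450:556],None,fx=3.75,fy=3.75,interpolation=2)]))
E
```

```text
t: 10.15
tcp_pos: [0.4867, -0.1906, 0.1129]
eef_rot: [0.335, 0.942, -0.0, -0.0]
force: [-3.2, -1.6, 4.0]
finger_gap: 0.603
finger_force: 26.9
```

View pics/c5.png

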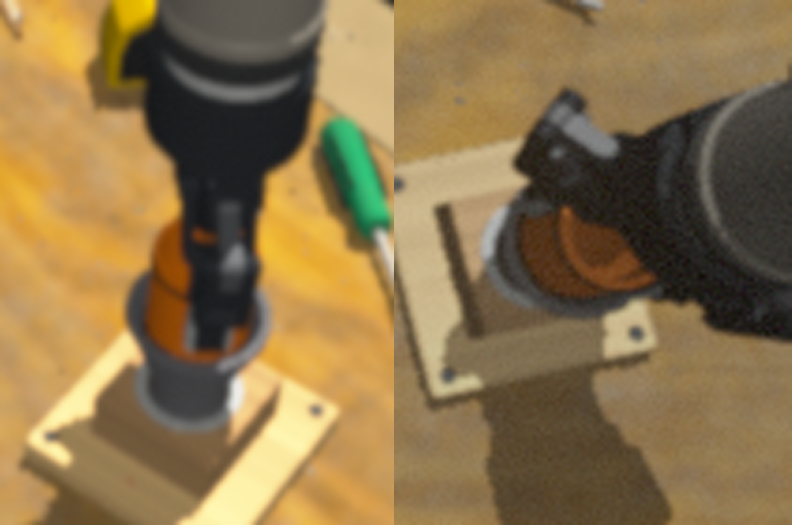

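It is seated on both sides at the expected height, with the finger tips above the rim. I'll relieve the side load by a hair and let go.

```bash
python3 -m creep '[0.3,-0.0005,-0.0003,0.0005,0, 0.3,-0.0008,-0.0003,0.0006,0, 0.3,-0.0008,-0.0003,0.0006,0]'
```

```text
t: 10.5
tcp_pos: [0.4866, -0.1905, 0.1132]
eef_rot: [0.335, 0.942, -0.0, 0.0]
force: [-1.9, -1.9, 1.1]
finger_gap: 0.6
finger_force: 26.7
```

```bash
python3 -m creep '[0.66,0,0,0,0, 0.72,0,0,0,0, 0.8,0,0,0,0, 0.9,0,0,0,0, 1,0,0,0,0, 1,0,0,0,0, 1,0,0,0,0, 1,0,0,0,0]'
python3 - <<'E'
from h import *
S=optics.get_image("scene")[:,:,::-1];T=optics.get_image("top")[:,:,::-1]
cv2.imwrite("pics/c6.png",np.hstack([cv2.resize(S[240:380,355:460],None,fx=3.75,fy=3.75,interpolation=2),cv2.resize(T[220:360,450:556],None,fx=3.75,fy=3.75,interpolation=2)]))
E
```

```text
t: 11.17
tcp_pos: [0.4866, -0.1905, 0.1134]
eef_rot: [0.335, 0.942, 0.0, 0.0]
force: [-0.8, 0.7, -0.7]
finger_gap: 1.0
finger_force: 0.0
```

View pics/c6.png

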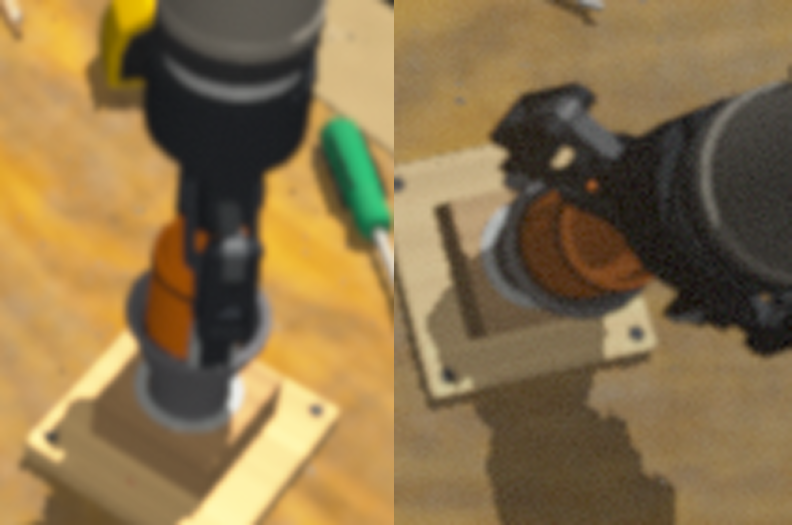

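The fingers are open and clear of the orange reducer, which stays nested. Straight up, then check. This next view is number 10, my last.

```bash
python3 -m creep '[1,0,0,0.005,0, 1,0,0,0.015,0, 1,0,0,0.03,0, 1,0,0,0.055,0, 1,0,0,0.085,0, 1,0,0,0.11,0, 1,0,0,0.13,0, 1,0,0.03,0.14,0, 1,0,0.065,0.14,0, 1,0,0.1,0.14,0, 1,0,0.135,0.14,0, 1,0,0.17,0.14,0, 1,0,0.2,0.14,0, 1,0,0.22,0.14,0, 1,0,0.22,0.14,0, 1,0,0.22,0.14,0]'
python3 - <<'E'
from h import *
S=optics.get_image("scene")[:,:,::-1];T=optics.get_image("top")[:,:,::-1]
cv2.imwrite("pics/c7.png",np.hstack([cv2.resize(S[240:380,355:460],None,fx=3.75,fy=3.75,interpolation=2),cv2.resize(T[220:360,450:556],None,fx=3.75,fy=3.75,interpolation=2)]))
for n,f,c in(("top",(450,220),(.4855,-.1881)),("scene",(355,240),(.4846,-.1926))):
  a=np.linspace(0,2*np.pi,90)
  for z,R in((.152,.026),(.108,.035)):
    P=(np.array([proj(n,(c[0]+R*np.cos(t),c[1]+R*np.sin(t),z)) for t in a])-f+.4)*3.75+([394,0] if n=="top" else 0);print(n,z,P.min(0).round(),P.max(0).round())
E
```

```text
t: 12.6
tcp_pos: [0.4866, 0.0306, 0.2542]
eef_rot: [0.333, 0.943, 0.0, 0.001]
force: [0.5, -1.2, -0.7]
finger_gap: 1.004
finger_force: 0.0
top 0.152 [559. 174.] [676. 291.]
top 0.108 [506. 167.] [656. 317.]
scene 0.152 [152. 215.] [261. 297.]
scene 0.108 [127. 260.] [270. 371.]
```

View pics/c7.png

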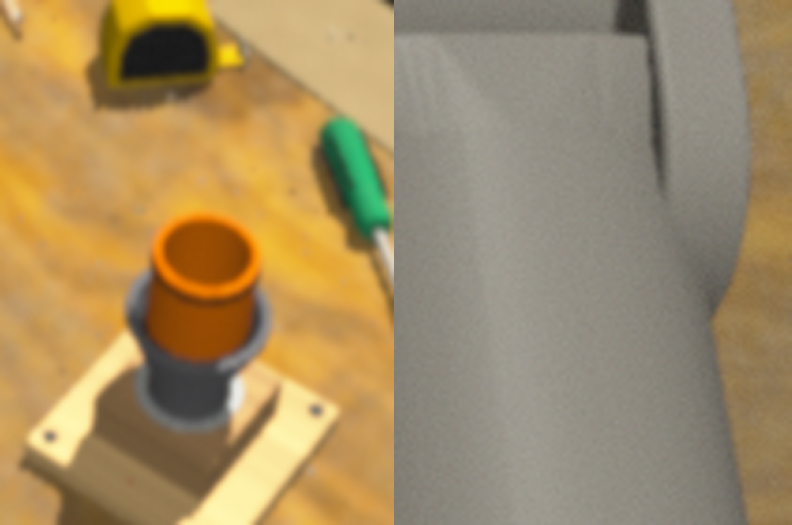

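The orange rim spans x 152–261, y 213–299 in the scene crop, against a predicted 152–261, 215–297 for home and upright. The grey rim is at its rest position (127–270). The arm blocks the top view. Handing in.

```bash
python3 -c "
from cell import env
print(env.job_done())"
```

```text
the job is handed in; nothing more can be done
None
```

The orange reducer sits loosely and upright in the grey one, with the grey at its rest height; the blue one was not touched and the job was handed in at about 12.7 s.

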